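# Close the filler neck of the mist humidifier

## Robot

A 6-joint arm with a two-finger parallel gripper is mounted at the origin on the work surface. World frame = base frame: x ahead of the robot, y to its left, z up, the work surface at z = 0. Lengths are in m, angles in rad, forces in N, time in s.
With the tool pointing down it reaches from about 0.375 to 0.925 m from the base axis. Payload 5.7 kg.
Tool frame: the origin (TCP) lies on the mounting face of the last link; the fingertips stand robot.finger_overhang ahead of it and the grasp point (between the pads) lies 163 mm ahead of it (robot.finger_overhang is the distance from the TCP to the fingertips, in m); z points along the fingers, y is the line along which they close (so a half turn about z gives the same grasp; the last joint's range is limited). The gripper opens to 88 mm and grips with 3 to 60 N. Pads are 20 mm wide; open, the fingers measure 115 mm over their backs; the gripper's body (75 mm by 178 mm) begins 61 mm behind the grasp point.
Start: joints at [-1.281, 0.359, 1.51, -0, 1.272, -0.115], TCP at [0.236, -0.552, 0.405] pointing down, gripper open.
Joint ranges: [-2.97, 2.97], [-1.01, 2.36], [0.21, 2.38], [-0.96, 4.11], [0.2, 2.71], [-2.98, 2.98]. Speed limits (rad/s): [2.39, 2.39, 3.14, 3.14, 3.14, 3.14].

## Interface

Orientations are given as a rotation vector (axis times angle).
In Python, from workcell import robot gives the robot as it stands.
- The arm moves only by the tool send_rows, never from a script. Its argument "deltas" is a list that holds one entry, the list of rows, each a list of 7 numbers: the turn, a rotation vector about the tool's x, y, z in degrees, then the shift along the tool's x, y, z in cm, then the opening, from 0 (shut) to 1 (fully open). In form: [[[ax, ay, az, dx, dy, dz, jaw], ...]]. A call has exactly 5 rows; each row shifts and turns the commanded pose from where the row before left it, along the tool's axes as they then stand; what a row does not reach is not made up. A row lasts 1/12 s, in which the tool goes at most 41.7 mm and 7.16 degrees, less where a joint would pass 70% of its speed; a pose out of reach is approached as far as the arm can. A call is refused whole if a number of a shift passes 4.17 or a number of a turn 7.16, either way. A call with a gripper value outside its range is refused whole. The fingers move at their own pace and stop on an object; "squeeze" is the grip in N (left out, the last holds). Time passes only in rows, so rows that do not move let the fingers close, or fill a call up. It gives the time, the measured TCP pose, the force, the opening and the grip force at its end, in the units of the state.
- robot.read_state(): the state, without advancing time (a new reading comes with each control period).
- robot.grab_frame(name): name is "scene" or "top" or "wrist"; returns a dict with "color" (420x560x3 uint8, red, green, blue), "z_map" (420x560 float32, m along the optical axis (not along the pixel's ray), 0 where there is no reading), "mtx" (3x3 intrinsics, pixels), "R" (3x3) and "t" (3): a world point X has camera coordinates R X + t; the wrist camera has in their place "mount" (4x4, takes a point from camera to tool coordinates, whose origin is the TCP and whose axes are the flange's). Camera axes: x right, y down, z forward; pixel columns grow to the right and rows downward; lengths in m; the calibration is good to about 2 mm. A picture is of the moment at which its call begins: read the wrist's pose just before it.
- robot.finish_job(): hands the job in; it is judged then, once.
The state is a dict: "t": time; "q": joint angles; "qvel": joint speeds; "joint_torque": joint torques, N m; "tool_pos": TCP position; "eef_rot": TCP orientation; "contact_force": force on the tool from outside, world axes, zero at the start; "torque": the same for the moment, N m; "width": opening from 0.0 (shut) to 1.0 (fully open); "grasp_force": force on a finger pad.
Only numpy, scipy, OpenCV 4.12 (cv2) and the standard library are available. Lean on these libraries where they do the work, as an engineer would, in place of code of your own. Each camera call takes 0.05 s, during which the arm holds its last target. There are 200 camera calls.

## Task

The paper humidifier has just been filled: put its loose ribbed cap on the filler neck and close it. Set the cap on level, turn it gently backward (anticlockwise from above) until you feel it drop past the thread starts onto the seal, then screw it forward (clockwise) without forcing until it is fully home, let go, and leave everything else on the bench where it is.

Things in the scene. Friction and masses are not known exactly. Their poses are not given: they have to be found in the camera images.
- cap: Loose filler cap: grey plastic, 56 mm round, 28 mm high, finely ribbed side, flat closed top, 60 g, lying mouth down. Origin: centre of its open mouth, z up. Bore 51 mm, 23 mm deep, with three lugs inside 120 degrees apart, 7 mm wide, 1 to 5 mm above the mouth, 43 mm between them. The lugs cannot be seen from outside.
- cap_top (a point): Centre of the cap's flat top, 28 mm above its mouth. Cap height is told as the mouth's depth below neck_rim: 12 to 17 mm with the lugs on top of ridges or ribs; 20 mm once dropped through the slots onto the seal; about 22.5 mm when screwed home, where it stays. From the drop, home is 75 to 95 degrees clockwise.
- humidifier: White bench-top mist humidifier, 260 x 180 mm, fixed. Origin: centre of its underside; x runs from control panel to mist outlet. The tank deck at the -x end is 110 mm high and carries the filler neck; the round mist chamber (88 mm wide, 148 mm high, its spout rising to 216 mm) stands with its axis 135 mm behind the neck's, at +x.
- neck_rim (a point): Centre of the filler neck's top rim, 145 mm above the bench, z up; its x and y say nothing about the thread. The neck is a 41 mm white tube, bevelled 2 mm at the mouth. A springy rubber seal ring stands 3 mm above the rim and gives 3 mm under 9 N. A light push of 3 to 6 N keeps the cap down. Turning takes under 0.2 N m; more means that the lugs are against ribs, and 1.5 N m is too much.
- neck_foot (a point): Foot of the neck on the deck, 35 mm under the rim. Round the neck run three right-hand thread ridges (49 mm across), each falling 4 mm over 78 degrees clockwise to a stop rib, then an open slot of 34 degrees. Where they lie is unknown. From on top, 0 to 105 degrees anticlockwise brings the drop (off a rib, first a 4 mm step onto a ridge); 16 degrees beyond, or clockwise on top, lugs meet ribs.
- weight: Brass paperweight with a knob, 60 mm wide, 50 mm high; origin under its centre. Leave it alone.
- paste_jar: Closed glass paste jar with its own smooth lid, 60 mm wide, 62 mm high; origin under its centre. Leave it alone.
- water_bottle: Closed water bottle, 68 mm wide, 190 mm high, at the back; origin under its centre. Leave it alone.
- beaker: Empty glass beaker, 72 mm wide, 100 mm high, at the back; origin under its centre. Leave it alone.
- brush: Flat wooden-handled brush, about 200 mm long, lying to the robot's right; origin under its middle. Leave it alone.
- spatula: Steel micro-spatula lying on the bench in front of the robot, 165 mm long; origin under its middle. Leave it alone.
- bone_folder: White bone folder lying to the left of the humidifier, 140 x 20 x 5 mm; origin under its middle. Leave it alone.
Mind the look-alikes: they are no part of the job. Of the things that look like the cap, the smallest one is meant.

How it is judged:
By the outcome, as a careful person would: the job done as asked, in the order asked, and still so for the second after the job is handed in, with the robot touching nothing.
It also fails if it takes over 72 s, if anything falls off the work surface, if the arm or the gripper's body presses on something with over 40 N, if the wrist force passes 120 N, or if a joint passes its speed limit or range.

## Working session

There is one attempt and no reset: what is moved stays moved. The work goes in short steps, Python scripts to look and compute and a tool call to move; the robot and the scene stay as the last step left them, time stands still between calls to the robot, and variables do not carry over. Pictures are saved under pics/ and viewed, at most 10 in all, crops included, and the job is handed in when it is done.

Besides the shell and the picture viewer there is one more tool, called after ">>>" as name(argument=value, ...) on one line, values as JSON. send_rows: Moves the arm, as the interface text tells. Its arguments: {"type":"object","properties":{"deltas":{"type":"array"},"squeeze":{"type":"number"}},"required":["deltas"]}

```bash
mkdir -p pics; cat > h.py <<'E'
import numpy as np, cv2
from workcell import robot
from scipy.spatial.transform import Rotation as Ro
def grab(n):
    s=robot.read_state(); f=robot.grab_frame(n)
    if n=='wrist':
        M=np.eye(4); M[:3,:3]=Ro.from_rotvec(s['eef_rot']).as_matrix(); M[:3,3]=s['tool_pos']
        W=M@np.array(f['mount']); f['Rw'],f['c']=W[:3,:3],W[:3,3]
    else:
        f['Rw']=np.array(f['R']).T; f['c']=-f['Rw']@np.array(f['t'])
    return f
def ray(f,u,v):
    return f['Rw']@(np.linalg.inv(f['mtx'])@np.array([u,v,1.]))
def onplane(f,u,v,z):
    d=ray(f,u,v); return f['c']+d*(z-f['c'][2])/d[2]
def cloud(f):
    h,w=f['z_map'].shape; v,u=np.mgrid[:h,:w]
    p=np.stack([u,v,np.ones_like(u)],-1)@np.linalg.inv(f['mtx']).T*f['z_map'][...,None]
    return p@f['Rw'].T+f['c']
def tri(f1,p1,f2,p2):
    a,b=ray(f1,*p1),ray(f2,*p2)
    k=np.linalg.lstsq(np.stack([a,-b],1),f2['c']-f1['c'],rcond=None)[0]
    A,B=f1['c']+a*k[0],f2['c']+b*k[1]; return (A+B)/2,np.linalg.norm(A-B)
def save(n,im,s=1): cv2.imwrite('pics/'+n,cv2.resize(im[...,::-1],None,fx=s,fy=s,interpolation=cv2.INTER_CUBIC))
E
python3 - <<'E'
from h import *
import pickle
F={n:grab(n) for n in('scene','top','wrist')}
pickle.dump(F,open('F.pkl','wb'))
for n in F: save(n+'.png',F[n]['color']); print(n,F[n]['c'],F[n]['Rw'][:,2],F[n]['mtx'][0,0])
s=robot.read_state();print(s['eef_rot'],s['contact_force'],s['t'],robot.finger_overhang)
E
```

```text
scene [1.07501499 0.4120534  1.12148441] [-0.42752595 -0.3310573  -0.84120308] 484.3428111409274
top [ 0.4433975  -0.01424575  1.18544391] [ 0.12544795 -0.00277699 -0.99209632] 467.28604013385626
wrist [ 0.3078029  -0.52123822  0.38237262] [-0.2614111  -0.1109857  -0.95882554] 349.27418582909627
[-3.07611241e+00 -6.31273289e-01  1.84045420e-04] [-0.02780279  0.11079654  0.80250829] 0.15 0.182
```

View pics/scene.png

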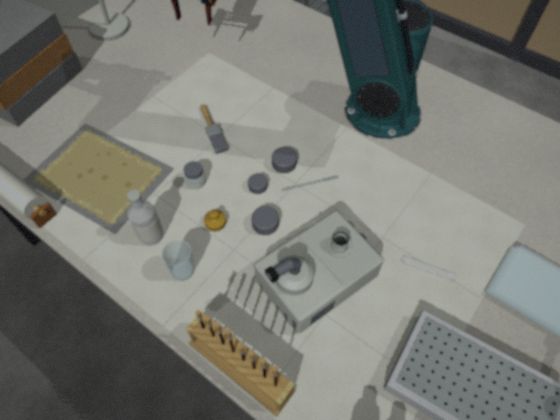

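View pics/top.png

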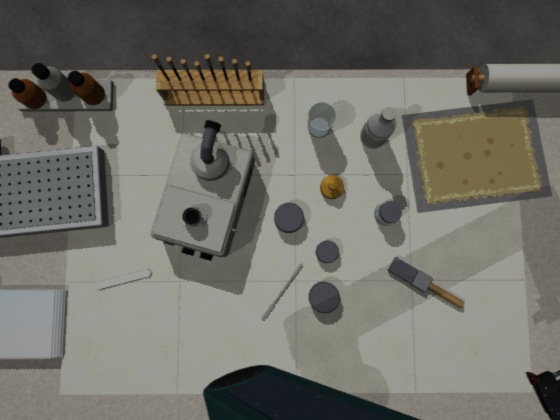

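The scene view shows four dark round things: (258,183), (285,159), (265,219) and the jar lid (193,170). In the top view they are at (327,251), (324,297), (289,217) and (390,212). The one at top (327,251) / scene (258,183) looks smallest, so it fits the 56 mm cap. The filler neck is at top (192,216) / scene (340,240). I'll measure these and check with a crop.

```bash
python3 - <<'E'
from h import *
import pickle
F=pickle.load(open('F.pkl','rb'));T,S=F['top'],F['scene']
def blob(f,p,r=22):
    # dark blob near p; ellipse of top+side
    g=cv2.cvtColor(f['color'],cv2.COLOR_RGB2GRAY); x,y=p
    m=(g[y-r:y+r,x-r:x+r]<95).astype(np.uint8)
    n,l,st,c=cv2.connectedComponentsWithStats(m); k=1+np.argmax(st[1:,4]); return c[k]+[x-r,y-r],st[k],
for nm,a,b in (('mid',(327,251),(258,183)),('low',(324,297),(285,159)),('up',(289,217),(265,219)),('jar',(390,212),(193,170))):
    (ca,sa),(cb,sb)=blob(T,a),blob(S,b)
    P,e=tri(T,ca,S,cb); print(nm,ca,sa[2:],cb,sb[2:],'tri',P.round(4),round(e,4))
    for f,p in((T,a),(S,b)):
        C=cloud(f); x,y=p; w=C[y-22:y+22,x-22:x+22].reshape(-1,3); z=np.median(C[y-3:y+4,x-3:x+4,2])
        q=w[abs(w[:,2]-z)<.004]; print('   top z',z.round(4),'ctr',((q.max(0)+q.min(0))/2).round(4),'size',np.ptp(q,0).round(4))
for n,f,p in(('T',T,(192,216)),('S',S,(340,240))):
    C=cloud(f);x,y=p; w=C[y-25:y+25,x-25:x+25].reshape(-1,3)
    q=w[(w[:,2]>.135)&(w[:,2]<.16)];print('neck',n,len(q),((q.max(0)+q.min(0))/2).round(4),np.ptp(q,0).round(4),np.median(q[:,2]), 'deck',np.median(w[(w[:,2]>.09)&(w[:,2]<.12),2]))
C=cloud(T); q=C[130:185,185:240].reshape(-1,3); q=q[(q[:,2]>.135)&(q[:,2]<.156)]; print('chamber',((q.max(0)+q.min(0))/2),np.ptp(q,0))
a=cv2.resize(T['color'][180:320,270:410],(560,560),interpolation=2);b=cv2.resize(T['color'][196:236,172:212],(240,240),interpolation=2)
c=cv2.resize(S['color'][220:260,320:360],(240,240),interpolation=2)
save('crop.png',np.hstack([a,np.vstack([b,c,np.zeros((80,240,3),np.uint8)])]))
E
```

```text
mid [327.15973742 252.43326039] [ 24  28 457] [257.76895307 183.39350181] [ 19  19 277] tri [ 0.4705 -0.1278  0.0141] 0.0
   top z 0.0289 ctr [ 0.4738 -0.126   0.029 ] size [0.0541 0.0546 0.0077]
   top z 0.0279 ctr [ 0.4432 -0.1287  0.0279] size [0.1142 0.0549 0.0079]
low [325.46954813 300.82514735] [  34   38 1018] [284.50487329 158.99415205] [ 26  25 513] tri [ 0.3519 -0.1224  0.011 ] 0.0008
   top z 0.0385 ctr [ 0.3629 -0.1163  0.0385] size [0.0715 0.0725 0.0079]
   top z 0.0375 ctr [ 0.3639 -0.1187  0.0375] size [0.0747 0.0724 0.008 ]
up [289.43974359 218.65384615] [ 32  36 780] [265.20979021 219.97902098] [ 27  28 572] tri [ 0.555  -0.034   0.0182] 0.0003
   top z 0.0382 ctr [ 0.5576 -0.0316  0.0381] size [0.0698 0.0718 0.0079]
   top z 0.0368 ctr [ 0.5584 -0.0336  0.0368] size [0.0739 0.0739 0.008 ]
jar [391.19379845 210.30387597] [ 32  36 645] [193.39380531 170.32300885] [ 18  16 226] tri [ 0.5692 -0.2785  0.0575] 0.0056
   top z 0.0625 ctr [ 0.5676 -0.2773  0.0625] size [0.0517 0.0538 0.0076]
   top z 0.0624 ctr [ 0.5687 -0.2815  0.0623] size [0.0527 0.0536 0.0078]
neck T 232 [0.5483 0.1878 0.1442] [0.045  0.0417 0.0184] 0.14366661264454783 deck 0.11129314948931024
neck S 180 [0.5505 0.1871 0.1434] [0.0427 0.0397 0.0168] 0.1437916730784657 deck 0.1096007066812571
chamber [0.67895032 0.15208329 0.14524154] [0.08401582 0.085008   0.02047956]
```

View pics/crop.png

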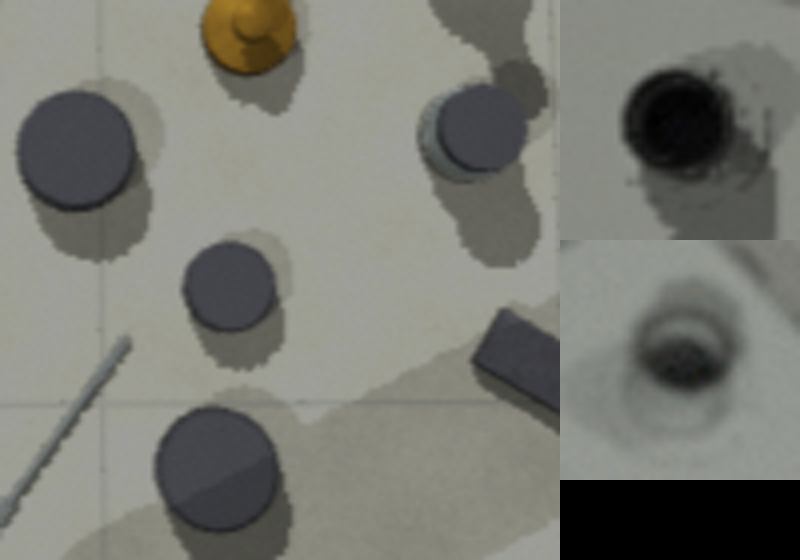

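The crop confirms the choice: the cap is the small one at top (327,251), about 55 mm wide with its top at z = 28 mm. The other two are 72 mm wide and 38 mm high, and the jar lid stands at 62 mm. The neck is at about (0.549, 0.187) with its rim near 0.144, 134.6 mm from the chamber axis, which matches the text. I'll look at the neck with the wrist camera from two headings, then fetch the cap.

>>> send_rows(deltas=[[[0, 0, 0, 2.9, -2.78, -0.12, 1], [0, 0, 0, 2.9, -2.78, -0.12, 1], [0, 0, 0, 2.9, -2.78, -0.12, 1], [0, 0, 0, 2.9, -2.78, -0.12, 1], [0, 0, 0, 2.9, -2.78, -0.12, 1]]])

```text
t: 0.57
tool_pos: [0.315, -0.3648, 0.4104]
eef_rot: [-3.077, -0.63, 0.0]
contact_force: [0.5, -0.6, 0.2]
width: 1.004
grasp_force: 0.0
```

>>> send_rows(deltas=[[[0, 0, 0, 2.9, -2.78, -0.12, 1], [0, 0, 0, 2.9, -2.78, -0.12, 1], [0, 0, 0, 2.9, -2.78, -0.12, 1], [0, 0, 0, 2.9, -2.78, -0.12, 1], [0, 0, 0, 2.9, -2.78, -0.12, 1]]])

```text
t: 0.98
tool_pos: [0.3935, -0.1798, 0.4167]
eef_rot: [-3.078, -0.631, -0.0]
contact_force: [0.9, 0.3, -0.3]
width: 1.002
grasp_force: 0.0
```

>>> send_rows(deltas=[[[0, 0, 0, 2.9, -2.78, -0.12, 1], [0, 0, 0, 2.9, -2.78, -0.12, 1], [0, 0, 0, 2.9, -2.78, -0.12, 1], [0, 0, 0, 2.9, -2.78, -0.12, 1], [0, 0, 0, 2.9, -2.78, -0.12, 1]]])

```text
t: 1.4
tool_pos: [0.4721, 0.0052, 0.4227]
eef_rot: [3.077, 0.632, 0.0]
contact_force: [0.8, -1.2, 0.1]
width: 0.999
grasp_force: 0.0
```

>>> send_rows(deltas=[[[0, 0, 0, 2.9, -2.78, -0.12, 1], [0, 0, 0, 2.9, -2.78, -0.12, 1], [0, 0, 0, 2.9, -2.78, -0.12, 1], [0, 0, 0, 2.9, -2.78, -0.12, 1], [0, 0, 0, 2.9, -2.78, -0.12, 1]]])

```text
t: 1.82
tool_pos: [0.5506, 0.1901, 0.4285]
eef_rot: [3.077, 0.632, -0.001]
contact_force: [0.8, -1.0, 0.1]
width: 0.998
grasp_force: 0.0
```

>>> send_rows(deltas=[[[0, 0, 6.9, 0, 0, 0, 1], [0, 0, 6.9, 0, 0, 0, 1], [0, 0, 6.9, 0, 0, 0, 1], [0, 0, 6.9, 0, 0, 0, 1], [0, 0, 6.9, 0, 0, 0, 1]]])

```text
t: 2.23
tool_pos: [0.5503, 0.1882, 0.4283]
eef_rot: [3.125, -0.318, -0.001]
contact_force: [-0.4, 0.6, 0.1]
width: 0.999
grasp_force: 0.0
```

>>> send_rows(deltas=[[[0, 0, 6.9, 0, 0, 0, 1], [0, 0, 6.9, 0, 0, 0, 1], [0, 0, 0, 0, 0, 0, 1], [0, 0, 0, 0, 0, 0, 1], [0, 0, 0, 0, 0, 0, 1]]])

```text
t: 2.65
tool_pos: [0.5504, 0.188, 0.4285]
eef_rot: [3.068, -0.677, -0.001]
contact_force: [0.4, -1.0, -0.6]
width: 0.998
grasp_force: 0.0
```

```bash
python3 - <<'E'
from h import *
import pickle
f=grab('wrist');pickle.dump(f,open('n1.pkl','wb'));save('n1.png',f['color'])
E
```

```text
(no output)
```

View pics/n1.png

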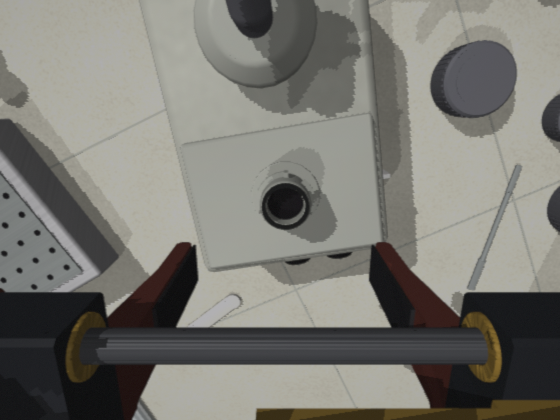

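>>> send_rows(deltas=[[[0, 0, -7, 0, 0, 0, 1], [0, 0, -7, 0, 0, 0, 1], [0, 0, -7, 0, 0, 0, 1], [0, 0, -7, 0, 0, 0, 1], [0, 0, -7, 0, 0, 0, 1]]])

```text
t: 3.12
tool_pos: [0.5504, 0.188, 0.4286]
eef_rot: [-3.129, -0.284, 0.0]
contact_force: [0.4, 0.8, -0.6]
width: 1.001
grasp_force: 0.0
```

>>> send_rows(deltas=[[[0, 0, -7, 0, 0, 0, 1], [0, 0, -7, 0, 0, 0, 1], [0, 0, -7, 0, 0, 0, 1], [0, 0, -7, 0, 0, 0, 1], [0, 0, -7, 0, 0, 0, 1]]])

```text
t: 3.53
tool_pos: [0.5504, 0.188, 0.4287]
eef_rot: [-2.898, -1.211, 0.0]
contact_force: [0.8, -0.5, 0.7]
width: 1.0
grasp_force: 0.0
```

>>> send_rows(deltas=[[[0, 0, -7, 0, 0, 0, 1], [0, 0, -7, 0, 0, 0, 1], [0, 0, -7, 0, 0, 0, 1], [0, 0, -7, 0, 0, 0, 1], [0, 0, -7, 0, 0, 0, 1]]])

```text
t: 3.95
tool_pos: [0.5504, 0.1879, 0.4287]
eef_rot: [-2.4, -2.027, -0.0]
contact_force: [-0.2, -0.0, 0.3]
width: 1.006
grasp_force: 0.0
```

>>> send_rows(deltas=[[[0, 0, -7, 0, 0, 0, 1], [0, 0, -7, 0, 0, 0, 1], [0, 0, -7, 0, 0, 0, 1], [0, 0, -7, 0, 0, 0, 1], [0, 0, -7, 0, 0, 0, 1]]])

```text
t: 4.37
tool_pos: [0.5504, 0.1879, 0.4287]
eef_rot: [-1.68, -2.655, -0.0]
contact_force: [-0.1, 0.9, -0.7]
width: 1.0
grasp_force: 0.0
```

>>> send_rows(deltas=[[[0, 0, -7, 0, 0, 0, 1], [0, 0, -7, 0, 0, 0, 1], [0, 0, -7, 0, 0, 0, 1], [0, 0, -7, 0, 0, 0, 1], [0, 0, -7, 0, 0, 0, 1]]])

```text
t: 4.78
tool_pos: [0.5504, 0.1879, 0.4287]
eef_rot: [-0.803, -3.037, -0.0]
contact_force: [0.2, 0.2, 0.5]
width: 0.998
grasp_force: 0.0
```

>>> send_rows(deltas=[[[0, 0, -5, 0, 0, 0, 1], [0, 0, 0, 0, 0, 0, 1], [0, 0, 0, 0, 0, 0, 1], [0, 0, 0, 0, 0, 0, 1], [0, 0, 0, 0, 0, 0, 1]]])

```text
t: 5.2
tool_pos: [0.5505, 0.188, 0.4287]
eef_rot: [-0.685, -3.066, -0.0]
contact_force: [-0.2, 1.0, -0.0]
width: 1.0
grasp_force: 0.0
```

```bash
python3 - <<'E'
from h import *
import pickle
f=grab('wrist');pickle.dump(f,open('n2.pkl','wb'));save('n2.png',f['color'])
for n in('n1.pkl','n2.pkl'):
    f=pickle.load(open(n,'rb'));C=cloud(f);w=C.reshape(-1,3)
    d=np.hypot(w[:,0]-.549,w[:,1]-.1875)
    q=w[(d<.03)&(abs(w[:,2]-.145)<.004)];print(n,f['c'],len(q),((q.max(0)+q.min(0))/2).round(4),np.ptp(q,0).round(4))
print(robot.read_state()['q'])
E
```

```text
n1.pkl [0.62102128 0.15395787 0.40699125] 950 [0.5497 0.1856 0.1446] [0.0396 0.0407 0.0073]
n2.pkl [0.47899259 0.22038505 0.40716731] 951 [0.5493 0.1863 0.1447] [0.0406 0.0405 0.0073]
[ 2.10331015e-01  3.11803294e-01  1.51947468e+00  1.33779762e-04
  1.31027704e+00 -9.21246142e-01]
```

View pics/n2.png

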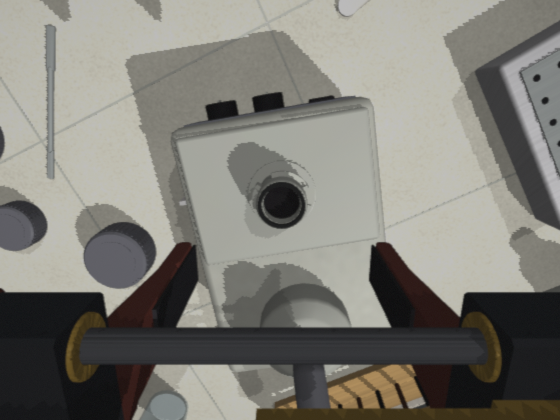

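The neck rim shows at (286,205) in the first view and (282,203) in the second. Both put it at (0.5495, 0.186, 0.145), agreeing within 0.7 mm, and the rim is 40.6 mm wide as it should be. Next I'll go above the cap.

>>> send_rows(deltas=[[[0, 0, 7, 0, 0, 0, 1], [0, 0, 7, 0, 0, 0, 1], [0, 0, 7, 0, 0, 0, 1], [0, 0, 7, 0, 0, 0, 1], [0, 0, 7, 0, 0, 0, 1]]])

```text
t: 5.67
tool_pos: [0.5504, 0.188, 0.4287]
eef_rot: [-1.583, -2.714, -0.0]
contact_force: [0.2, 0.9, 0.0]
width: 1.001
grasp_force: 0.0
```

>>> send_rows(deltas=[[[0, 0, 7, 0, 0, 0, 1], [0, 0, 7, 0, 0, 0, 1], [0, 0, 7, 0, 0, 0, 1], [0, 0, 7, 0, 0, 0, 1], [0, 0, 7, 0, 0, 0, 1]]])

```text
t: 6.08
tool_pos: [0.5505, 0.188, 0.4287]
eef_rot: [-2.325, -2.112, -0.0]
contact_force: [0.0, 0.0, 0.4]
width: 1.004
grasp_force: 0.0
```

>>> send_rows(deltas=[[[0, 0, 7, 0, 0, 0, 1], [0, 0, 7, 0, 0, 0, 1], [0, 0, 7, 0, 0, 0, 1], [0, 0, 0, -3.17, 0.69, 0.98, 1], [0, 0, 0, -3.17, 0.69, 0.98, 1]]])

```text
t: 6.5
tool_pos: [0.5353, 0.1254, 0.4094]
eef_rot: [2.664, 1.664, 0.003]
contact_force: [0.7, -1.4, 0.5]
width: 0.996
grasp_force: 0.0
```

>>> send_rows(deltas=[[[0, 0, 0, -3.17, 0.69, 0.98, 1], [0, 0, 0, -3.17, 0.69, 0.98, 1], [0, 0, 0, -3.17, 0.69, 0.98, 1], [0, 0, 0, -3.17, 0.69, 0.98, 1], [0, 0, 0, -3.17, 0.69, 0.98, 1]]])

```text
t: 6.92
tool_pos: [0.4956, -0.0338, 0.3599]
eef_rot: [2.666, 1.661, 0.001]
contact_force: [0.1, -0.1, -0.1]
width: 0.997
grasp_force: 0.0
```

>>> send_rows(deltas=[[[0, 0, 0, -3.17, 0.69, 0.98, 1], [0, 0, 0, -3.17, 0.69, 0.98, 1], [0, 0, 0, -3.17, 0.69, 0.98, 1], [0, 0, 0, 0, 0, 0, 1], [0, 0, 0, 0, 0, 0, 1]]])

```text
t: 7.33
tool_pos: [0.4725, -0.1284, 0.3303]
eef_rot: [-2.668, -1.656, 0.001]
contact_force: [0.2, 0.0, -0.2]
width: 1.001
grasp_force: 0.0
```

```bash
python3 - <<'E'
from h import *
import pickle
f=grab('wrist');save('c1.png',f['color'])
w=cloud(f).reshape(-1,3); d=np.hypot(w[:,0]-.472,w[:,1]+.127)
q=w[(d<.045)&(abs(w[:,2]-.028)<.004)].astype(np.float32)
c,r=cv2.minEnclosingCircle(q[:,:2].copy())
print(len(q),((q.max(0)+q.min(0))/2).round(4),np.ptp(q,0).round(4),c,r,np.median(q[:,2]))
# ellipse of the rim pixels in the two neck views, onto z=.145; hole wall excluded by depth
for n in('n1.pkl','n2.pkl'):
    g=pickle.load(open(n,'rb'));C=cloud(g);m=((np.hypot(C[...,0]-.5495,C[...,1]-.186)<.03)&(abs(C[...,2]-.145)<.003)).astype(np.uint8)
    k=cv2.findContours(m,0,1)[0];k=max(k,key=len);e=cv2.fitEllipse(k);print(n,e,onplane(g,*e[0],.145))
s=robot.read_state();R=Ro.from_rotvec(s['eef_rot']).as_matrix()
P=np.array([*c,.185]);print('tool',s['tool_pos'],'delta cm',R.T@(P-s['tool_pos'])*100, s['q'][5])
E
```

```text
3237 [ 0.4724 -0.1296  0.0266] [0.0553 0.055  0.0051] (0.47234782576560974, -0.1295681893825531) 0.027926258742809296 0.026469616
n1.pkl ((285.44891357421875, 205.0220184326172), (48.0709228515625, 49.41594314575195), 88.33142852783203) [0.54998529 0.18504799 0.145     ]
n2.pkl ((281.44842529296875, 203.9716796875), (47.96963882446289, 49.687564849853516), 90.57321166992188) [0.54847132 0.18668369 0.145     ]
tool [ 0.47283782 -0.12739981  0.33063724] delta cm [-0.22328374  0.05878531 14.56358994] 0.05330272225666443
```

View pics/c1.png

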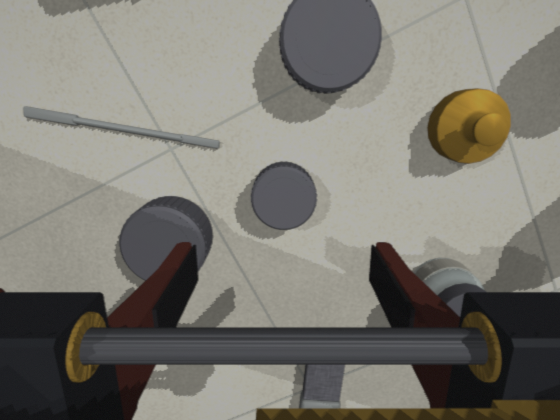

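The cap is at (284,195) in the wrist view, at (0.472, -0.129), radius 27.9 mm, top at about 27 mm, as expected. I'll descend and grip.

>>> send_rows(deltas=[[[0, 0, 0, -0.29, 0.03, 2.5, 1], [0, 0, 0, 0, 0, 3.5, 1], [0, 0, 0, 0, 0, 3.5, 1], [0, 0, 0, 0, 0, 3, 1], [0, 0, 0, 0, 0, 2, 1]]])

```text
t: 7.8
tool_pos: [0.4718, -0.1281, 0.1838]
eef_rot: [-2.663, -1.663, 0.001]
contact_force: [-1.2, 0.6, -0.7]
width: 0.999
grasp_force: 0.0
```

>>> send_rows(deltas=[[[0, 0, 0, 0, 0, 0, 1], [0, 0, 0, 0, 0, 0, 0.3], [0, 0, 0, 0, 0, 0, 0.3], [0, 0, 0, 0, 0, 0, 0.3], [0, 0, 0, 0, 0, 0, 0.3]]], squeeze=20)

```text
t: 8.22
tool_pos: [0.4724, -0.1294, 0.1864]
eef_rot: [2.664, 1.662, 0.001]
contact_force: [0.1, 0.1, 0.4]
width: 0.738
grasp_force: 0.0
```

>>> send_rows(deltas=[[[0, 0, 0, 0, 0, 0, 0.3], [0, 0, 0, 0, 0, 0, 0.3], [0, 0, 0, 0, 0, 0, 0.3], [0, 0, 0, 0, 0, 0, 0.3], [0, 0, 0, 0, 0, 0, 0.3]]])

```text
t: 8.63
tool_pos: [0.4721, -0.1297, 0.1862]
eef_rot: [2.666, 1.662, 0.001]
contact_force: [0.7, 2.3, 5.9]
width: 0.64
grasp_force: 20.0
```

>>> send_rows(deltas=[[[0, 0, 0, 0, 0, -2.5, 0.3], [0, 0, 0, 0, 0, -3.75, 0.3], [0, 0, 0, 0, 0, -3.75, 0.3], [0, 0, 0, 0, 0, -3.75, 0.3], [0, 0, 0, 0, 0, -3.75, 0.3]]])

```text
t: 9.05
tool_pos: [0.4712, -0.1296, 0.3624]
eef_rot: [-2.666, -1.662, 0.001]
contact_force: [1.2, -0.2, -1.9]
width: 0.64
grasp_force: 20.0
```

>>> send_rows(deltas=[[[0, 0, 0, 1.5, -0.3, 0, 0.3], [0, 0, 0, 3, -0.7, 0, 0.3], [0, 0, 0, 3.2, -0.7, 0, 0.3], [0, 0, 0, 3.2, -0.7, 0, 0.3], [0, 0, 0, 3.2, -0.7, 0, 0.3]]])

```text
t: 9.47
tool_pos: [0.5059, 0.0116, 0.3608]
eef_rot: [2.667, 1.661, 0.0]
contact_force: [0.5, -1.0, -0.3]
width: 0.639
grasp_force: 20.0
```

>>> send_rows(deltas=[[[0, 0, 0, 3.2, -0.7, 0, 0.3], [0, 0, 0, 3.2, -0.7, 0, 0.3], [0, 0, 0, 3.2, -0.7, 0, 0.3], [0, 0, 0, 3.2, -0.7, 0, 0.3], [0, 0, 0, 3, -0.7, 0, 0.3]]])

```text
t: 9.88
tool_pos: [0.5441, 0.1694, 0.3605]
eef_rot: [-2.666, -1.662, 0.0]
contact_force: [0.5, -0.4, 0.2]
width: 0.637
grasp_force: 20.0
```

>>> send_rows(deltas=[[[0, 0, 0, 1.8, -0.4, 0, 0.3], [0, 0, 0, 0, 0, 0, 0.3], [0, 0, 0, 0, 0, 0, 0.3], [0, 0, 0, 0, 0, 0, 0.3], [0, 0, 0, 0, 0, 0, 0.3]]])

```text
t: 10.3
tool_pos: [0.5482, 0.1845, 0.3605]
eef_rot: [-2.667, -1.661, 0.002]
contact_force: [-0.2, 0.1, -1.1]
width: 0.637
grasp_force: 20.0
```

```bash
python3 - <<'E'
from h import *
s=robot.read_state();R=Ro.from_rotvec(s['eef_rot']).as_matrix()
print(s['tool_pos'],s['contact_force'],s['torque'],s['q'],R.T@(np.array([.5493,.1859,.361])-s['tool_pos'])*100)
f=grab('wrist');save('g1.png',f['color'])
w=(cloud(f)-s['tool_pos'])@R   # tool frame
m=(np.hypot(w[...,0],w[...,1])<.035)&(w[...,2]>.15)&(w[...,2]<.166)
q=w[m].astype(np.float32);c,r=cv2.minEnclosingCircle(q[:,:2].copy());print('cap in tool',c,r,np.median(q[:,2]),np.polyfit(q[:,0],q[:,2],1),np.ptp(q,0),len(q))
E
```

```text
[0.54815442 0.18453815 0.36051006] [-0.23462314  0.11564561 -1.05108059] [-0.04455974 -0.04668708 -0.00018447] [ 2.05438856e-01  3.71408746e-01  1.61035536e+00 -3.50916344e-04
  1.16075874e+00  6.62229082e-01] [ 0.17270419  0.04274348 -0.0491592 ]
cap in tool (0.006077669095247984, 2.514442712708842e-05) 0.0338040255010128 0.15981223 [0.02316988 0.1597249 ] [0.05195288 0.06697995 0.01599078] 11915
```

View pics/g1.png

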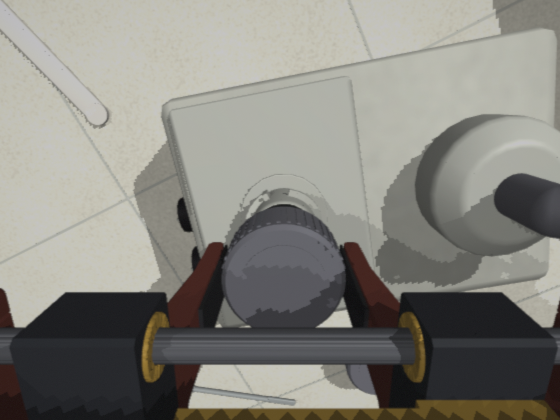

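Cap held level, filling (223–345, 205–330), with the neck just behind it at (285,195). I'll measure its offset in the hand more exactly.

```bash
python3 - <<'E'
from h import *
s=robot.read_state();R=Ro.from_rotvec(s['eef_rot']).as_matrix()
f=grab('wrist'); w=(cloud(f)-s['tool_pos'])@R
m=(abs(w[...,1])<.01)&(abs(w[...,0])<.05)&(w[...,2]>.145)&(w[...,2]<.175)
q=w[m]; z0=np.median(q[:,2]); t=q[abs(q[:,2]-z0)<.0025]
print(z0,t[:,0].min(),t[:,0].max(),np.polyfit(t[:,0],t[:,2],1))
for z in np.arange(.150,.175,.002):
    k=q[abs(q[:,2]-z)<.001]; print(round(z,3),len(k),k[:,0].min().round(4) if len(k) else '',k[:,0].max().round(4) if len(k) else '')
E
```

```text
0.15975590739944479 -0.02287965371173224 0.02794380718137977 [0.00913121 0.15967811]
0.15 0  
0.152 0  
0.154 0  
0.156 0  
0.158 604 -0.0215 0.0263
0.16 3853 -0.0229 0.0274
0.162 213 -0.0226 0.0279
0.164 91 0.0255 0.0285
0.166 69 0.0257 0.0282
0.168 69 0.0258 0.0282
0.17 57 0.0258 0.0282
0.172 61 0.0258 0.0285
0.174 55 0.0256 0.0282
```

>>> send_rows(deltas=[[[0, 0, 0, 0.16, 0.04, 0.5, 0.3], [0, 0, 0, 0, 0, 1, 0.3], [0, 0, 0, 0, 0, 0.8, 0.3], [0, 0, 0, 0, 0, 0.2, 0.3], [0, 0, 0, 0, 0, 0, 0.3]]])

```text
t: 10.82
tool_pos: [0.549, 0.1867, 0.3342]
eef_rot: [-2.665, -1.662, 0.004]
contact_force: [0.6, -0.3, -0.7]
width: 0.634
grasp_force: 20.0
```

>>> send_rows(deltas=[[[0, 0, 0, 0, 0, 0.15, 0.3], [0, 0, 0, 0, 0, 0.15, 0.3], [0, 0, 0, 0, 0, 0.15, 0.3], [0, 0, 0, 0, 0, 0.15, 0.3], [0, 0, 0, 0, 0, 0, 0.3]]])

```text
t: 11.23
tool_pos: [0.5495, 0.187, 0.3295]
eef_rot: [-2.666, -1.662, 0.0]
contact_force: [-0.8, 0.0, -0.4]
width: 0.638
grasp_force: 20.0
```

>>> send_rows(deltas=[[[0, 0, 0, -0.1, 0.03, 0, 0.3], [0, 0, 0, 0, 0, 0.1, 0.3], [0, 0, 0, 0, 0, 0.15, 0.3], [0, 0, 0, 0, 0, 0.15, 0.3], [0, 0, 0, 0, 0, 0.1, 0.3]]])

```text
t: 11.65
tool_pos: [0.5494, 0.1859, 0.3245]
eef_rot: [-2.666, -1.662, 0.0]
contact_force: [-0.6, 0.3, -0.9]
width: 0.635
grasp_force: 20.0
```

>>> send_rows(deltas=[[[0, 0, 0, 0, 0, 0.1, 0.3], [0, 0, 0, 0, 0, 0.1, 0.3], [0, 0, 0, 0, 0, 0.1, 0.3], [0, 0, 0, 0, 0, 0.1, 0.3], [0, 0, 0, 0, 0, 0, 0.3]]])

```text
t: 12.07
tool_pos: [0.5494, 0.1859, 0.3204]
eef_rot: [-2.666, -1.662, 0.001]
contact_force: [0.4, 0.9, -0.9]
width: 0.636
grasp_force: 20.0
```

>>> send_rows(deltas=[[[0, 0, 0, 0, 0, 0.1, 0.3], [0, 0, 0, 0, 0, 0.1, 0.3], [0, 0, 0, 0, 0, 0, 0.3], [0, 0, 0, 0, 0, 0, 0.3], [0, 0, 0, 0, 0, 0, 0.3]]])

```text
t: 12.48
tool_pos: [0.5494, 0.1859, 0.3187]
eef_rot: [-2.666, -1.662, -0.0]
contact_force: [-0.5, 0.1, -1.2]
width: 0.637
grasp_force: 20.0
```

>>> send_rows(deltas=[[[0, 0, 0, 0, 0, 0.1, 0.3], [0, 0, 0, 0, 0, 0, 0.3], [0, 0, 0, 0, 0, 0.1, 0.3], [0, 0, 0, 0, 0, 0, 0.3], [0, 0, 0, 0, 0, 0, 0.3]]])

```text
t: 12.9
tool_pos: [0.5494, 0.1859, 0.3167]
eef_rot: [-2.666, -1.662, -0.0]
contact_force: [-1.5, 0.1, -0.5]
width: 0.635
grasp_force: 20.0
```

>>> send_rows(deltas=[[[0, 0, 0, 0, 0, 0.1, 0.3], [0, 0, 0, 0, 0, 0, 0.3], [0, 0, 0, 0, 0, 0.05, 0.3], [0, 0, 0, 0, 0, 0, 0.3], [0, 0, 0, 0, 0, 0, 0.3]]])

```text
t: 13.32
tool_pos: [0.5494, 0.186, 0.3164]
eef_rot: [2.666, 1.662, 0.001]
contact_force: [-2.3, -1.4, 9.3]
width: 0.639
grasp_force: 20.0
```

Contact at depth 14.7 mm, with the lugs resting on a ridge. I'll ease the push and turn backward.

>>> send_rows(deltas=[[[0, 0, 0, 0, 0, -0.06, 0.3], [0, 0, -2, 0, 0, -0.01, 0.3], [0, 0, -2, 0, 0, -0.01, 0.3], [0, 0, -2, 0, 0, -0.01, 0.3], [0, 0, 0, 0, 0, 0, 0.3]]])

```text
t: 13.73
tool_pos: [0.5496, 0.186, 0.3168]
eef_rot: [2.574, 1.801, 0.002]
contact_force: [-0.8, 0.1, 5.9]
width: 0.638
grasp_force: 20.0
```

```bash
cat > st.py <<'E'
from h import *
s=robot.read_state();R=Ro.from_rotvec(s['eef_rot']).as_matrix()
print('head',np.degrees(np.arctan2(R[1,0],R[0,0])).round(2),'pos',s['tool_pos'].round(5),'depth mm',((.145+.1862-s['tool_pos'][2])*1e3).round(2),'F',np.round(s['contact_force'],1),'T',np.round(s['torque'],3),'j6',s['q'][5].round(3))
E
python3 st.py
```

```text
head 69.96 pos [0.54965 0.18597 0.31677] depth mm 14.43 F [-0.8  0.1  5.9] T [-0.084  0.15   0.052] j6 0.557
```

>>> send_rows(deltas=[[[0, 0, -2, 0, 0, -0.01, 0.3], [0, 0, -2, 0, 0, -0.01, 0.3], [0, 0, -2, 0, 0, -0.01, 0.3], [0, 0, 0, 0, 0, 0, 0.3], [0, 0, 0, 0, 0, 0, 0.3]]])

```text
t: 14.15
tool_pos: [0.5497, 0.186, 0.3171]
eef_rot: [2.478, 1.931, 0.002]
contact_force: [-1.1, -0.9, 5.6]
width: 0.636
grasp_force: 20.0
```

>>> send_rows(deltas=[[[0, 0, -2, 0, 0, -0.01, 0.3], [0, 0, -2, 0, 0, -0.01, 0.3], [0, 0, -2, 0, 0, -0.01, 0.3], [0, 0, 0, 0, 0, 0, 0.3], [0, 0, 0, 0, 0, 0, 0.3]]])

```text
t: 14.57
tool_pos: [0.5498, 0.186, 0.3174]
eef_rot: [2.373, 2.058, 0.002]
contact_force: [-1.1, -0.3, 5.4]
width: 0.64
grasp_force: 20.0
```

```bash
python3 st.py
```

```text
head 81.84 pos [0.54976 0.18604 0.31738] depth mm 13.82 F [-1.1 -0.3  5.4] T [-0.082  0.117 -0.029] j6 0.35
```

>>> send_rows(deltas=[[[0, 0, -2, 0, 0, -0.01, 0.3], [0, 0, -2, 0, 0, -0.01, 0.3], [0, 0, -2, 0, 0, -0.01, 0.3], [0, 0, 0, 0, 0, 0, 0.3], [0, 0, 0, 0, 0, 0, 0.3]]])

```text
t: 14.98
tool_pos: [0.5497, 0.1861, 0.3177]
eef_rot: [2.262, 2.179, 0.002]
contact_force: [-0.8, 0.1, 5.6]
width: 0.641
grasp_force: 20.0
```

>>> send_rows(deltas=[[[0, 0, -2, 0, 0, -0.01, 0.3], [0, 0, -2, 0, 0, -0.01, 0.3], [0, 0, -2, 0, 0, -0.01, 0.3], [0, 0, 0, 0, 0, 0, 0.3], [0, 0, 0, 0, 0, 0, 0.3]]])

```text
t: 15.4
tool_pos: [0.5497, 0.1861, 0.318]
eef_rot: [2.145, 2.294, 0.002]
contact_force: [-0.2, -1.0, 5.5]
width: 0.641
grasp_force: 20.0
```

```bash
python3 st.py
```

```text
head 93.84 pos [0.54975 0.18607 0.31799] depth mm 13.21 F [-0.2 -1.   5.5] T [-0.024  0.104  0.001] j6 0.14
```

>>> send_rows(deltas=[[[0, 0, -2, 0, 0, -0.01, 0.3], [0, 0, -2, 0, 0, -0.01, 0.3], [0, 0, -2, 0, 0, -0.01, 0.3], [0, 0, 0, 0, 0, 0, 0.3], [0, 0, 0, 0, 0, 0, 0.3]]])

```text
t: 15.82
tool_pos: [0.5497, 0.1861, 0.3183]
eef_rot: [2.022, 2.403, 0.002]
contact_force: [-0.7, 0.4, 5.8]
width: 0.636
grasp_force: 20.0
```

>>> send_rows(deltas=[[[0, 0, -2, 0, 0, -0.01, 0.3], [0, 0, -2, 0, 0, -0.01, 0.3], [0, 0, 0, 0, 0, 0, 0.3], [0, 0, 0, 0, 0, 0, 0.3], [0, 0, 0, 0, 0, 0, 0.3]]])

```text
t: 16.23
tool_pos: [0.5498, 0.1861, 0.3184]
eef_rot: [1.938, 2.472, 0.002]
contact_force: [0.2, 0.2, 6.3]
width: 0.637
grasp_force: 20.0
```

```bash
python3 st.py
```

```text
head 103.8 pos [0.54977 0.18607 0.31844] depth mm 12.76 F [0.2 0.2 6.3] T [ 0.035 -0.001  0.061] j6 -0.034
```

>>> send_rows(deltas=[[[0, 0, -2, 0, 0, -0.01, 0.3], [0, 0, -2, 0, 0, -0.01, 0.3], [0, 0, -2, 0, 0, -0.01, 0.3], [0, 0, 0, 0, 0, 0, 0.3], [0, 0, 0, 0, 0, 0, 0.3]]])

```text
t: 16.65
tool_pos: [0.5498, 0.1861, 0.3186]
eef_rot: [1.807, 2.569, 0.002]
contact_force: [-1.5, -0.0, 5.5]
width: 0.64
grasp_force: 20.0
```

>>> send_rows(deltas=[[[0, 0, -2, 0, 0, -0.01, 0.3], [0, 0, -2, 0, 0, -0.01, 0.3], [0, 0, -2, 0, 0, -0.01, 0.3], [0, 0, 0, 0, 0, 0, 0.3], [0, 0, 0, 0, 0, 0, 0.3]]])

```text
t: 17.07
tool_pos: [0.5494, 0.1859, 0.3181]
eef_rot: [-1.67, -2.661, 0.0]
contact_force: [0.3, 0.5, -0.9]
width: 0.636
grasp_force: 20.0
```

The force has gone, so the lugs are over the slots. I'll lower onto the seal.

>>> send_rows(deltas=[[[0, 0, -2, 0, 0, 0, 0.3], [0, 0, 0, 0, 0, 0.1, 0.3], [0, 0, 0, 0, 0, 0.1, 0.3], [0, 0, 0, 0, 0, 0.1, 0.3], [0, 0, 0, 0, 0, 0, 0.3]]])

```text
t: 17.48
tool_pos: [0.5494, 0.1859, 0.315]
eef_rot: [-1.622, -2.69, 0.0]
contact_force: [0.3, -0.3, 0.2]
width: 0.635
grasp_force: 20.0
```

```bash
python3 st.py
```

```text
head 117.83 pos [0.54935 0.18593 0.31501] depth mm 16.19 F [ 0.3 -0.3  0.2] T [ 0.013 -0.216 -0.   ] j6 -0.279
```

>>> send_rows(deltas=[[[0, 0, 0, 0, 0, 0.1, 0.3], [0, 0, 0, 0, 0, 0.1, 0.3], [0, 0, 0, 0, 0, 0.1, 0.3], [0, 0, 0, 0, 0, 0, 0.3], [0, 0, 0, 0, 0, 0, 0.3]]])

```text
t: 17.9
tool_pos: [0.5493, 0.1859, 0.3122]
eef_rot: [-1.62, -2.691, 0.0]
contact_force: [1.0, -0.1, -1.2]
width: 0.637
grasp_force: 20.0
```

```bash
python3 st.py
```

```text
head 117.89 pos [0.54931 0.18592 0.31224] depth mm 18.96 F [ 1.  -0.1 -1.2] T [ 0.025 -0.178  0.017] j6 -0.28
```

>>> send_rows(deltas=[[[0, 0, 0, 0, 0, 0.1, 0.3], [0, 0, 0, 0, 0, 0.05, 0.3], [0, 0, 0, 0, 0, 0, 0.3], [0, 0, 0, 0, 0, 0, 0.3], [0, 0, 0, 0, 0, 0, 0.3]]])

```text
t: 18.32
tool_pos: [0.5495, 0.1859, 0.311]
eef_rot: [1.621, 2.691, 0.0]
contact_force: [1.0, -0.7, 0.3]
width: 0.638
grasp_force: 20.0
```

```bash
python3 st.py
```

```text
head 117.89 pos [0.54948 0.18593 0.311  ] depth mm 20.2 F [ 1.  -0.7  0.3] T [-0.001 -0.071 -0.03 ] j6 -0.28
```

>>> send_rows(deltas=[[[0, 0, 0, 0, 0, 0.08, 0.3], [0, 0, 0, 0, 0, 0.05, 0.3], [0, 0, 0, 0, 0, 0, 0.3], [0, 0, 0, 0, 0, 0, 0.3], [0, 0, 0, 0, 0, 0, 0.3]]])

```text
t: 18.73
tool_pos: [0.5495, 0.1859, 0.3098]
eef_rot: [1.621, 2.691, 0.0]
contact_force: [-0.9, -0.0, 3.2]
width: 0.635
grasp_force: 20.0
```

```bash
python3 st.py
```

```text
head 117.89 pos [0.54947 0.18593 0.30984] depth mm 21.36 F [-0.9 -0.   3.2] T [-0.071  0.033 -0.045] j6 -0.28
```

Dropped onto the seal with a 3 N push. Now I'll screw clockwise.

>>> send_rows(deltas=[[[0, 0, 3, 0, 0, 0, 0.3], [0, 0, 3, 0, 0, 0, 0.3], [0, 0, 3, 0, 0, 0, 0.3], [0, 0, 0, 0, 0, 0, 0.3], [0, 0, 0, 0, 0, 0, 0.3]]])

```text
t: 19.15
tool_pos: [0.5497, 0.186, 0.3098]
eef_rot: [1.825, 2.557, 0.001]
contact_force: [0.9, -0.0, 3.8]
width: 0.643
grasp_force: 20.0
```

```bash
python3 st.py
```

```text
head 108.98 pos [0.5497  0.18599 0.3098 ] depth mm 21.4 F [ 0.9 -0.   3.8] T [-0.024 -0.188 -0.061] j6 -0.124
```

>>> send_rows(deltas=[[[0, 0, 3, 0, 0, 0, 0.3], [0, 0, 3, 0, 0, 0, 0.3], [0, 0, 3, 0, 0, 0, 0.3], [0, 0, 3, 0, 0, 0, 0.3], [0, 0, 0, 0, 0, 0, 0.3]]])

```text
t: 19.57
tool_pos: [0.5496, 0.186, 0.3098]
eef_rot: [2.084, 2.35, 0.001]
contact_force: [-0.2, 0.2, 3.1]
width: 0.636
grasp_force: 20.0
```

```bash
python3 st.py
```

```text
head 96.87 pos [0.54964 0.18598 0.30979] depth mm 21.41 F [-0.2  0.2  3.1] T [ 0.005 -0.073 -0.06 ] j6 0.087
```

>>> send_rows(deltas=[[[0, 0, 3, 0, 0, 0, 0.3], [0, 0, 3, 0, 0, 0, 0.3], [0, 0, 3, 0, 0, 0, 0.3], [0, 0, 0, 0, 0, 0, 0.3], [0, 0, 0, 0, 0, 0, 0.3]]])

```text
t: 19.98
tool_pos: [0.5496, 0.186, 0.3097]
eef_rot: [2.258, 2.184, 0.001]
contact_force: [0.6, -0.7, 2.7]
width: 0.639
grasp_force: 20.0
```

```bash
python3 st.py
```

```text
head 88.08 pos [0.5496  0.18597 0.30973] depth mm 21.47 F [ 0.6 -0.7  2.7] T [ 0.011 -0.117 -0.071] j6 0.241
```

>>> send_rows(deltas=[[[0, 0, 3, 0, 0, 0.01, 0.3], [0, 0, 3, 0, 0, 0.01, 0.3], [0, 0, 3, 0, 0, 0.01, 0.3], [0, 0, 0, 0, 0, 0, 0.3], [0, 0, 0, 0, 0, 0, 0.3]]])

```text
t: 20.4
tool_pos: [0.5495, 0.1859, 0.3094]
eef_rot: [2.423, 2.0, 0.001]
contact_force: [1.1, 0.7, 3.7]
width: 0.637
grasp_force: 20.0
```

```bash
python3 st.py
```

```text
head 79.08 pos [0.54953 0.18595 0.30944] depth mm 21.76 F [1.1 0.7 3.7] T [ 0.019 -0.095 -0.033] j6 0.398
```

>>> send_rows(deltas=[[[0, 0, 3, 0, 0, 0.01, 0.3], [0, 0, 3, 0, 0, 0.01, 0.3], [0, 0, 3, 0, 0, 0.01, 0.3], [0, 0, 0, 0, 0, 0, 0.3], [0, 0, 0, 0, 0, 0, 0.3]]])

```text
t: 20.82
tool_pos: [0.5495, 0.186, 0.3092]
eef_rot: [2.572, 1.803, 0.001]
contact_force: [-0.1, -0.6, 5.7]
width: 0.642
grasp_force: 20.0
```

```bash
python3 st.py
```

```text
head 70.06 pos [0.54955 0.18596 0.30921] depth mm 21.99 F [-0.1 -0.6  5.7] T [-0.021 -0.001 -0.02 ] j6 0.555
```

>>> send_rows(deltas=[[[0, 0, 3, 0, 0, 0, 0.3], [0, 0, 3, 0, 0, 0, 0.3], [0, 0, 3, 0, 0, 0.01, 0.3], [0, 0, 0, 0, 0, 0, 0.3], [0, 0, 0, 0, 0, 0, 0.3]]])

```text
t: 21.23
tool_pos: [0.5496, 0.1859, 0.3091]
eef_rot: [2.706, 1.596, 0.001]
contact_force: [-0.6, -1.2, 5.5]
width: 0.64
grasp_force: 20.0
```

```bash
python3 st.py
```

```text
head 61.05 pos [0.54956 0.18594 0.30914] depth mm 22.06 F [-0.6 -1.2  5.5] T [-0.077 -0.003 -0.063] j6 0.712
```

>>> send_rows(deltas=[[[0, 0, 3, 0, 0, 0.01, 0.3], [0, 0, 3, 0, 0, 0.01, 0.3], [0, 0, 3, 0, 0, 0, 0.3], [0, 0, 0, 0, 0, 0, 0.3], [0, 0, 0, 0, 0, 0, 0.3]]])

```text
t: 21.65
tool_pos: [0.5496, 0.186, 0.309]
eef_rot: [2.823, 1.378, 0.001]
contact_force: [-0.1, 0.0, 6.3]
width: 0.638
grasp_force: 20.0
```

```bash
python3 st.py
```

```text
head 52.05 pos [0.54961 0.18596 0.30898] depth mm 22.22 F [-0.1  0.   6.3] T [-0.087 -0.017  0.005] j6 0.869
```

>>> send_rows(deltas=[[[0, 0, 2, 0, 0, 0, 0.3], [0, 0, 2, 0, 0, 0, 0.3], [0, 0, 2, 0, 0, 0, 0.3], [0, 0, 0, 0, 0, 0, 0.3], [0, 0, 0, 0, 0, 0, 0.3]]])

```text
t: 22.07
tool_pos: [0.5496, 0.186, 0.309]
eef_rot: [2.891, 1.229, 0.001]
contact_force: [-0.8, -0.2, 6.2]
width: 0.636
grasp_force: 20.0
```

```bash
python3 st.py
```

```text
head 46.06 pos [0.54959 0.18597 0.309  ] depth mm 22.2 F [-0.8 -0.2  6.2] T [-0.062  0.034 -0.036] j6 0.974
```

>>> send_rows(deltas=[[[0, 0, 2, 0, 0, 0, 0.3], [0, 0, 2, 0, 0, 0, 0.3], [0, 0, 0, 0, 0, 0, 0.3], [0, 0, 0, 0, 0, 0, 0.3], [0, 0, 0, 0, 0, 0, 0.3]]])

```text
t: 22.48
tool_pos: [0.5495, 0.1859, 0.3089]
eef_rot: [-2.932, -1.127, -0.001]
contact_force: [0.2, -0.6, 4.6]
width: 0.638
grasp_force: 20.0
```

```bash
python3 st.py
```

```text
head 42.06 pos [0.54952 0.18594 0.30888] depth mm 22.32 F [ 0.2 -0.6  4.6] T [-0.077 -0.004 -0.082] j6 1.044
```

>>> send_rows(deltas=[[[0, 0, 2, 0, 0, 0.01, 0.3], [0, 0, 2, 0, 0, 0.01, 0.3], [0, 0, 0, 0, 0, 0, 0.3], [0, 0, 0, 0, 0, 0, 0.3], [0, 0, 0, 0, 0, 0, 0.3]]])

```text
t: 22.9
tool_pos: [0.5493, 0.1859, 0.3087]
eef_rot: [-2.97, -1.025, 0.001]
contact_force: [-1.6, 0.0, 6.2]
width: 0.637
grasp_force: 20.0
```

```bash
python3 st.py
```

```text
head 38.08 pos [0.54925 0.18592 0.30872] depth mm 22.48 F [-1.6  0.   6.2] T [-0.049  0.229  0.059] j6 1.113
```

>>> send_rows(deltas=[[[0, 0, 2, 0, 0, 0.01, 0.3], [0, 0, 2, 0, 0, 0.01, 0.3], [0, 0, 0, 0, 0, 0, 0.3], [0, 0, 0, 0, 0, 0, 0.3], [0, 0, 0, 0, 0, 0, 0.3]]])

```text
t: 23.32
tool_pos: [0.5492, 0.1862, 0.3086]
eef_rot: [-3.003, -0.922, 0.0]
contact_force: [-1.5, 1.2, 7.7]
width: 0.636
grasp_force: 20.0
```

```bash
python3 st.py
```

```text
head 34.14 pos [0.54919 0.18615 0.3086 ] depth mm 22.6 F [-1.5  1.2  7.7] T [0.088 0.212 0.493] j6 1.182
```

Torque rose to 0.49 N m at depth 22.6 mm, 84° clockwise from the drop, so the cap is home against the stop. I'll relax, let go and rise.

>>> send_rows(deltas=[[[0, 0, -1, 0, 0, -0.05, 0.3], [0, 0, 0, 0, 0, 0, 0.3], [0, 0, 0, 0, 0, 0, 0.8], [0, 0, 0, 0, 0, 0, 0.9], [0, 0, 0, 0, 0, 0, 0.9]]])

```text
t: 23.73
tool_pos: [0.5492, 0.1858, 0.3083]
eef_rot: [-2.997, -0.942, 0.002]
contact_force: [0.2, -0.4, 0.4]
width: 0.827
grasp_force: 0.0
```

>>> send_rows(deltas=[[[0, 0, 0, 0, 0, 0, 0.9], [0, 0, 0, 0, 0, 0, 0.9], [0, 0, 0, 0, 0, 0, 0.9], [0, 0, 0, 0, 0, -0.2, 0.9], [0, 0, 0, 0, 0, -1, 0.9]]])

```text
t: 24.15
tool_pos: [0.5487, 0.1857, 0.3197]
eef_rot: [-2.997, -0.942, 0.005]
contact_force: [-0.5, 0.3, 0.0]
width: 0.9
grasp_force: 0.0
```

>>> send_rows(deltas=[[[0, 0, 0, 0, 0, -2, 0.9], [0, 0, 0, 0, 0, -3, 0.9], [0, 0, 0, 0, 0, -3, 0.9], [0, 0, 0, 0, 0, -2, 0.9], [0, 0, 0, 0, 0, -1, 0.9]]])

```text
t: 24.57
tool_pos: [0.5501, 0.1861, 0.435]
eef_rot: [2.997, 0.942, 0.009]
contact_force: [1.1, -0.2, -0.2]
width: 0.903
grasp_force: 0.0
```

>>> send_rows(deltas=[[[0, 0, 0, 0, 0, 0, 0.9], [0, 0, 0, 0, 0, 0, 0.9], [0, 0, 0, 0, 0, 0, 0.9], [0, 0, 0, 0, 0, 0, 0.9], [0, 0, 0, 0, 0, 0, 0.9]]])

```text
t: 24.98
tool_pos: [0.549, 0.1858, 0.4292]
eef_rot: [-2.997, -0.942, 0.005]
contact_force: [-0.3, -1.3, -0.2]
width: 0.9
grasp_force: 0.0
```

```bash
python3 st.py; python3 - <<'E'
from h import *
f=grab('wrist');save('end.png',f['color']);w=cloud(f).reshape(-1,3)
q=w[(np.hypot(w[:,0]-.5493,w[:,1]-.186)<.026)&(w[:,2]>.14)&(w[:,2]<.17)];print(np.median(q[:,2]),np.linalg.lstsq(np.c_[q[:,:2]-[.5493,.186],np.ones(len(q))],q[:,2],rcond=None)[0],((q.max(0)+q.min(0))/2)[:2])
E
```

```text
head 34.89 pos [0.54903 0.18581 0.42919] depth mm -97.99 F [-0.3 -1.3 -0.2] T [-0.018 -0.031  0.032] j6 1.169
0.14909058188647234 [ 0.00109617 -0.00345207  0.14908573] [0.54933819 0.18599041]
```

View pics/end.png

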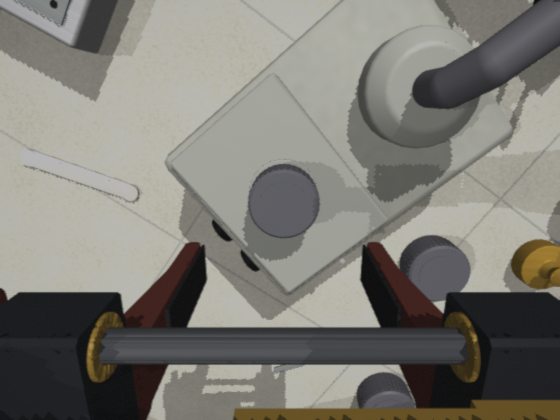

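The cap sits centred and level at (284,201). Its top reads 0.149 m; this camera reads about 1.5 mm low, so that fits 0.1505 for home. Handing in.

```bash
python3 -c "
from workcell import robot
print(robot.finish_job())"
```

```text
the job is handed in; nothing more can be done
None
```

The cap is on the neck and screwed home: it dropped through the slots after about 54° anticlockwise, then 84° clockwise brought it to the stop at about 22.6 mm depth; I let go, touched nothing else, and handed in at about 25 s.

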